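Seat a cast housing in a chuck against its sprung ejector and hold it home

TASK

Load the cast aluminium housing that stands on the bench into the open three-jaw chuck: pick it up, turn it so that its three lugs fall between the jaws, set it flange down on the sprung brass ejector and press it straight down against the spring until the flange sits fully home and level on the steps of the jaws. Press it firmly but do not ram it, and finish while still holding it pressed home and still, since the spring lifts it again if you let go. Leave the chuck key, the plug gauge and the loose ring where they are.

Things in the scene. Friction and masses are not known exactly. Their poses are not given: they have to be found in the camera images.
- housing: Loose light-grey cast housing, 0.3 to 0.55 kg, 80 mm tall, standing flange down on the bench. Origin: centre of the flange's underside; z up the neck. Flange 72 mm diameter, 12 mm thick, with three bolt lugs; neck 44 mm diameter from 12 to 56 mm; collar 54 mm diameter from 56 mm to the top at 80 mm. An open 34 mm bore runs right through.
- lug (a point): Bolt hole of the lug on the housing's x axis, 42 mm out from the housing's axis, on top of the lug (12 mm up). The other two lugs stand at 120 and 240 degrees. Each is 18 mm wide and reaches 51 mm from the axis.
- collar (a point): Point on the housing's axis at the middle of its collar, 68 mm above its underside: where to grip it from above (54 mm wide in every direction).
- chuck: Steel three-jaw chuck, fixed to the bench with its axis upright; its place and yaw vary between starts. Origin: centre of the underside of its mounting plate, on the bench; z up. Plate 190 mm diameter, 12 mm thick; chuck body 160 mm diameter up to its face 72 mm above the bench.
- jaws: Three dark steel jaws, open and fixed, at 0, 120 and 240 degrees from the chuck's x axis; each 26 mm wide. Origin: on the chuck's axis at its face, 72 mm above the bench; axes as the chuck's. Each has a flat step (the hard stop) from 27 to 39 mm off the axis, 86 mm above the bench; farther out it rises to 104 mm above the bench. The 72 mm flange has 3 mm play all round.
- gap (a point): Point midway between two jaws, at 60 degrees from the chuck's x axis, 42 mm off the chuck's axis and at step height: a lug belongs over it (others at 180 and 300 degrees; some 20 degrees either way still passes).
- seat (a point): Point on the chuck's axis at the height of the jaw steps, 86 mm above the bench: the housing's origin belongs here when it is fully home.
- ejector (a joint): Sprung brass ejector in the middle of the chuck, a flat round head 48 mm in diameter on an upright slide. Value in m: 0 fully up (its top 98 mm above the bench, 12 mm above the jaw steps), growing as it is pressed down; 0.012 when the flange is on the jaw steps. Its spring pushes up with 9 N at 0 and 15 N at 0.012 (the housing's weight alone does not move it).
- chuck_key: Bystander: steel T-handled chuck key, 160 mm long, lying on the bench beyond the work. Origin under the middle of its shaft.
- plug_gauge: Bystander: steel plug gauge standing on its thick end, 33 mm diameter, 105 mm tall, with a 16 mm thick handle up. Origin: centre of its underside.
- ring: Bystander: loose turned ring lying flat, 72 mm outside diameter, 28 mm tall. Origin: centre of its underside.
- crate: Fixed blue crate of rings at the left of the bench, 300 by 200 mm and 120 mm tall. Origin: centre of its underside.

How it is judged (in metres and radians):
On the way, in this order (a step that is already met when the one before it is completed fails the run):
1. the housing is lifted clear of the bench by the gripper (height (world z) of housing above 0.03 m and contact force between the fingers and housing above 1 N), for 0.2 s.
2. the housing is upright between the jaws, its flange down on the raised ejector (horizontal distance between housing and seat below 0.006 m and z of housing in the frame of seat below 0.0135 m and angle between housing's own z axis and vertical below 0.12 rad).
At the end, for the whole second after the job is handed in: The robot is still holding the housing pressed home: its underside within 1.5 mm of the jaw steps, bearing on the jaws with more than 1 N, on the chuck's axis within 5 mm, level within 2 degrees, the ejector pressed down at least 10.5 mm, and the housing still (under 10 mm/s) (z of housing in the frame of seat below 0.0015 m and horizontal distance between housing and seat below 0.005 m and angle between housing's own z axis and vertical below 0.035 rad and value of joint ejector above 0.0105 m and contact force between housing and jaws above 1 N and contact force between any of the fingers, the arm and housing above 1 N and linear speed of housing below 0.01 m/s); the arm keeps its last pose, push and grip.
It fails at once if the housing is rammed on the jaws with more than 60 N (contact force between housing and jaws above 60 N).
It fails at once if the chuck key, the plug gauge or the loose ring is pushed more than 20 mm from its place or the gauge is tipped over (distance of any of chuck_key, plug_gauge, ring from where it was at the start of the episode above 0.02 m or angle between plug_gauge's own z axis and vertical above 0.5 rad).
It also fails if it takes over 42 s, if anything falls off the work surface, if the arm or the gripper's body presses on something with over 40 N, if the wrist force passes 120 N, or if a joint passes its speed limit or range.

ROBOT

A 6-joint arm with a two-finger parallel gripper is mounted at the origin on the work surface. World frame = base frame: x ahead of the robot, y to its left, z up, the work surface at z = 0. Lengths are in m, angles in degrees, forces in N, time in s.
With the tool pointing down it reaches from about 0.35 to 0.975 m from the base axis. Payload 4.9 kg.
Tool frame: the origin (TCP) lies on the centre line of the jaws, within the pads' length; the fingertips stand 14 mm ahead of it and the grasp point (between the pads) lies 5 mm behind it; z points along the fingers, y is the line along which they close (so a half turn about z gives the same grasp; the last joint's range is limited). The gripper opens to 85 mm and grips with 20 to 120 N. Pads are 22 mm wide; open, the fingers measure 114 mm over their backs; the gripper's body (76 mm by 85 mm) begins 54 mm behind the grasp point. The pads swing forward as they close: fully open they stand 13 mm farther back than shut.
Start: joints at [-6.818, 3.019, 92.412, -0, 84.569, -6.818], TCP at [0.625, 0, 0.245] pointing down, gripper open.
Joint ranges: [-172.51, 172.51], [-57.92, 126.97], [3.15, 148.05], [-58.71, 238.71], [5.1, 150.11], [-179.66, 179.66]. Speed limits (degrees/s): [147.25, 147.25, 180, 180, 180, 180].

INTERFACE

Orientations are given as a 3x3 rotation matrix whose columns are the frame's x, y, z axes.
In Python, from plant import env, hand, grab_frame, camera_info, job gives the robot as it stands. Calls block until the motion is done:
- env.movep(position, orientation): joint-space move of the TCP to a pose.
- env.movel(position, feed=0.15, rot=None, force_limit=None): straight line of the TCP; rot=None keeps the orientation; feed is the mean speed in m/s. With force_limit (N) it stops when the force on the tool has changed by that much, and returns True; else False.
- env.set_joints(angles): joint-space move.
- hand.move_gripper(opening, newtons=None): opening from 0.0 (shut) to 1.0 (fully open); newtons is the grip in N (None keeps the last); returns when the fingers have stopped.
- env.wait(seconds).
- env.inverse_kinematics(position, orientation): joint angles nearest the present ones, or None.
- env.get_obs(): the state.
- grab_frame(name): name is "scene" or "side" or "wrist"; returns (picture, depth): 384x512x3 uint8, red, green, blue; 384x512 float32, m along the optical axis (not along the pixel's ray), 0 where there is no reading.
- camera_info(name): a dict with "fov_y" (degrees; the focal length in pixels is half the picture's height over the tangent of half this angle, whatever the lens; pixels are square), "cx", "cy" (the principal point, pixels), "world_to_cam" (4x4, takes a point from world to camera coordinates). Camera axes: x right, y up, looking along -z (the intrinsics and any distortion apply to the point x, -y, -z); pixel columns grow to the right and rows downward; lengths in m; the calibration is good to about 2 mm. A picture is of the moment at which its call begins: read the wrist's pose just before it. camera_info takes no time and is no camera call; for the wrist camera it gives the pose at the moment of the call.
A pose or a line that the arm cannot do raises env.IKError and nothing moves.
- job.close_job(): hands the job in; it is judged then, once.
The state is a dict: "time": time; "joints": joint angles; "qd": joint speeds; "joint_torque": joint torques, N m; "ee_pos": TCP position; "eef_rot": TCP orientation; "contact_force": force on the tool from outside, world axes, zero at the start; "wrist_torque": the same for the moment, N m; "grip_width": opening from 0.0 (shut) to 1.0 (fully open); "grip_force": force on a finger pad.
Only numpy, scipy, OpenCV 4.12 (cv2) and the standard library are available. Lean on these libraries where they do the work, as an engineer would, in place of code of your own. Each camera call takes 0.05 s, during which the arm holds its last target. There are 200 camera calls.

## Working session

There is one attempt and no reset: what is moved stays moved. The work goes in short steps, each a Python script; the robot and the scene stay as the last script left them, time stands still between calls to the robot, and variables do not carry over. Pictures are saved under pics/ and viewed, at most 10 in all, crops included, and the job is handed in when it is done.

```bash
mkdir -p pics; ls
python3 - <<'E'
from plant import env,grab_frame,camera_info
import numpy as np,cv2
for n in("scene","side"):
    p,d=grab_frame(n); np.savez(f"pics/{n}.npz",p=p,d=d,**{"w":camera_info(n)["world_to_cam"]})
    cv2.imwrite(f"pics/{n}.png",p[:,:,::-1]); i=camera_info(n); print({k:v for k,v in i.items() if k!="world_to_cam"}); print(np.round(i["world_to_cam"],3))
a=[cv2.imread(f"pics/{n}.png") for n in("scene","side")]
cv2.imwrite("pics/both.png",cv2.resize(np.hstack(a),(800,300)))
print(env.get_obs())
E
```

```text
pics
{'fov_y': 46.70088727751498, 'cx': 253.5935230571206, 'cy': 197.21782170909827}
[[-0.708  0.706  0.006  0.388]
 [-0.434 -0.442  0.785  0.22 ]
 [ 0.557  0.553  0.619 -1.656]
 [ 0.     0.     0.     1.   ]]
{'fov_y': 48.52272872990129, 'cx': 257.5236102454987, 'cy': 195.9196565113314}
[[ 0.956 -0.294 -0.008 -0.541]
 [ 0.178  0.557  0.811 -0.192]
 [-0.234 -0.777  0.585 -1.385]
 [ 0.     0.     0.     1.   ]]
{'time': 0.1, 'joints': array([-6.81865639e+00,  3.05435876e+00,  9.24863525e+01,  6.41985468e-04,
        8.45661937e+01, -6.81871644e+00]), 'qd': array([-0.02168399, -0.04477686, -0.19680839,  0.09125837, -0.02018081,
       -0.02995121]), 'joint_torque': array([ 6.14647306e-04, -3.94903493e+01, -3.71363103e+01, -4.52310599e-05,
        3.99340541e-03, -4.17574097e-05]), 'ee_pos': array([6.24459326e-01, 6.30458604e-05, 2.44154181e-01]), 'eef_rot': array([[ 2.38662703e-07,  9.99998286e-01, -1.85132013e-03],
       [ 9.99999973e-01,  1.91958104e-07,  2.32601841e-04],
       [ 2.32601798e-04, -1.85132014e-03, -9.99998259e-01]]), 'contact_force': array([-0.50481669,  0.11183406,  0.06358369]), 'wrist_torque': array([ 0.01607419,  0.00851266, -0.06251908]), 'grip_force': 0.0, 'grip_width': 1.0005400151012493}
```

View pics/scene.png

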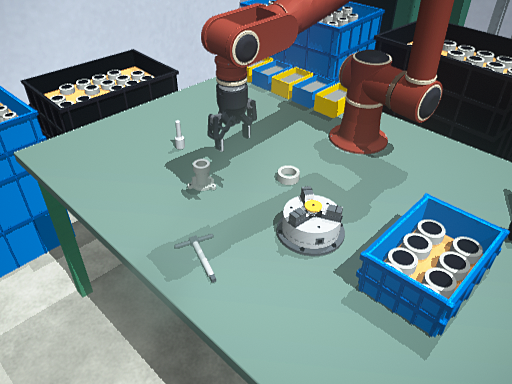

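View pics/side.png

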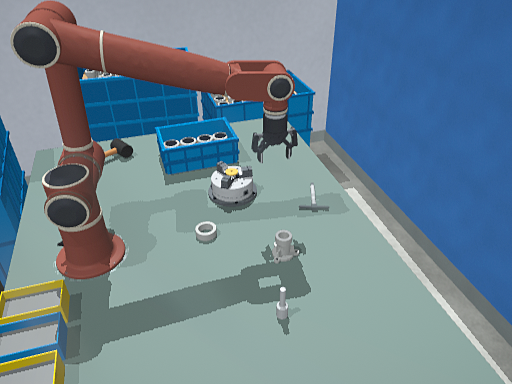

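Scene view: housing at (203,175), plug gauge (179,135), ring (288,174), key (205,258), and chuck with yellow ejector at (313,205). In the side view the housing is at (285,245) and the chuck at (232,183).

```bash
cat > h.py <<'E'
import numpy as np,cv2
from plant import env,hand,grab_frame,camera_info,job
def cloud(n,save=None):
    i=camera_info(n); p,d=grab_frame(n)
    if save: cv2.imwrite(f"pics/{save}.png",p[:,:,::-1])
    f=p.shape[0]/2/np.tan(np.radians(i["fov_y"]/2)); v,u=np.indices(d.shape)
    c=np.stack([(u-i["cx"])/f*d,-(v-i["cy"])/f*d,-d],-1); W=np.linalg.inv(np.array(i["world_to_cam"]))
    P=c@W[:3,:3].T+W[:3,3]; P[d<=0]=np.nan
    return p,P
def down(a):  # tool down, closing axis y at world angle a (deg)
    a=np.radians(a); y=np.array([np.cos(a),np.sin(a),0]); z=np.array([0,0,-1.]); return np.c_[np.cross(y,z),y,z]
def circ(xy):
    A=np.c_[2*xy,np.ones(len(xy))]; s=np.linalg.lstsq(A,(xy**2).sum(1),rcond=None)[0]
    return s[:2],np.sqrt(s[2]+s[0]**2+s[1]**2)
E
python3 - <<'E'
from h import *
for n,(hu,hv),(gu,gv),(cu,cv) in (("scene",(203,175),(179,135),(313,205)),("side",(285,245),(282,305),(232,173))):
    p,P=cloud(n)
    for nm,u,v in(("housing",hu,hv),("gauge",gu,gv),("chuck",cu,cv)):
        q=P[v-25:v+25,u-25:u+25].reshape(-1,3); q=q[q[:,2]>(.02 if nm!="chuck" else .08)]; q=q[q[:,2]<.12]
        print(n,nm,np.round((q.min(0)+q.max(0))/2,3),np.round(q.max(0)-q.min(0),3))
    r,g,b=[p[:,:,k].astype(int) for k in range(3)]
    m=(r>150)&(g>120)&(b<80)&(abs(P[:,:,2]-.098)<.01); q=P[m]; print(n,"ejector",m.sum(),np.round((q.min(0)+q.max(0))/2,3) if len(q) else 0)
i=camera_info("wrist"); print(i["fov_y"],i["cx"],i["cy"]); W=np.linalg.inv(i["world_to_cam"]); print(np.round(W,3))
E
```

```text
scene housing [ 0.601 -0.178  0.052] [0.059 0.061 0.064]
scene gauge [ 0.541 -0.311  0.064] [0.092 0.237 0.088]
scene chuck [0.541 0.202 0.094] [0.13  0.14  0.028]
scene ejector 34 [0.528 0.203 0.098]
side housing [ 0.596 -0.183  0.053] [0.058 0.056 0.066]
side gauge [ 0.508 -0.413  0.064] [0.032 0.033 0.088]
side chuck [0.535 0.276 0.096] [0.129 0.293 0.032]
side ejector 2 [0.52  0.188 0.095]
65.98225058107234 256.37586378188763 191.83810599458985
[[ 1.    -0.001  0.     0.626]
 [ 0.001  0.962  0.274  0.069]
 [-0.    -0.274  0.962  0.373]
 [ 0.     0.     0.     1.   ]]
```

Run:
```python
from h import *
for nm,x,y in(("chuck",.53,.24),("hous",.60,-.14)):
    env.movep([x,y,.30],down(0)); env.wait(.3)
    p,P=cloud("wrist","w_"+nm); np.savez("pics/w_"+nm,p=p,P=P)
a=[cv2.imread(f"pics/w_{n}.png") for n in("chuck","hous")]
cv2.imwrite("pics/wboth.png",cv2.resize(np.hstack(a),(800,300)))
o=env.get_obs(); print(o["time"],o["joints"],o["ee_pos"])
```

```text
3.375 [-1.99949121e+01  2.93878572e-01  9.00035202e+01  1.40112839e-03
  8.97002793e+01 -2.00497196e+01] [ 0.6001018  -0.1393925   0.30002995]
```

View pics/wboth.png

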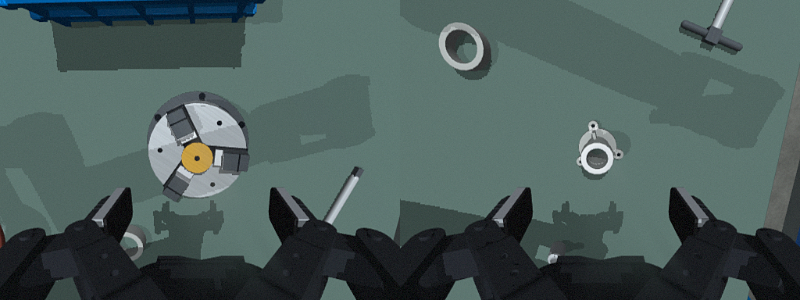

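Run:
```python
from h import *
def ang3(q,c):
    t=np.arctan2(*(q-c).T[::-1]); s=np.exp(3j*t).mean(); return np.degrees(np.angle(s))/3,abs(s),len(q)
D=np.load("pics/w_chuck.npz"); p,P=D["p"].astype(int),D["P"]; Z=P[:,:,2]
m=(p[:,:,0]-p[:,:,2]>60)&(abs(Z-.098)<.008)
q=P[m]; print("ej",m.sum(),q.mean(0),(q.min(0)+q.max(0))/2,np.ptp(q,0))
c,_=cv2.minEnclosingCircle(q[:,:2].astype(np.float32)); c=np.array(c); print("mec",c,_)
r=np.hypot(*(P[:,:,:2]-c).transpose(2,0,1))
f=P[(abs(Z-.072)<.005)&(r<.085)]; print("face z",np.median(f[:,2]));
c2,R=cv2.minEnclosingCircle(P[(abs(Z-.072)<.004)&(r<.0815)][:,:2].astype(np.float32)); print("face mec",c2,R)
j=P[(abs(Z-.104)<.005)&(r>.036)&(r<.085)]; print("jaw z",np.median(j[:,2]),"yaw",ang3(j[:,:2],c), "r",r[(abs(Z-.104)<.005)&(r>.036)&(r<.085)].min())
for k in range(3):
    t=(np.degrees(np.arctan2(*(j[:,:2]-c).T[::-1])))%360; 
    a=ang3(j[:,:2],c)[0]+120*k; s=abs((t-a+180)%360-180)<40; print(" jaw",(a%360),j[s].mean(0),s.sum())
D=np.load("pics/w_hous.npz"); p,P=D["p"].astype(int),D["P"]; Z=P[:,:,2]
q=P[(abs(Z-.08)<.005)&(np.hypot(P[:,:,0]-.6,P[:,:,1]+.18)<.06)]; print("rim z",np.median(q[:,2]))
c,R=cv2.minEnclosingCircle(q[:,:2].astype(np.float32)); c=np.array(c); print("mec",c,R,"circ",circ(q[:,:2]),len(q))
r=np.hypot(*(P[:,:,:2]-c).transpose(2,0,1))
l=P[(abs(Z-.012)<.005)&(r>.039)&(r<.054)]; print("lug z",np.median(l[:,2]),ang3(l[:,:2],c))
```

```text
ej 1178 [0.52670239 0.2025369  0.09793479] [0.52672653 0.20234599 0.09772192] [0.0469402  0.04723227 0.0045701 ]
mec [0.52656811 0.20199803] 0.02410883456468582
face z 0.07196906495675237
face mec (0.5270397663116455, 0.20237672328948975) 0.08082686364650726
jaw z 0.10391611176678614 yaw (np.float64(-5.007408429553148), np.float64(0.913885833814869), 2228) r 0.03792146127577864
 jaw 354.99259157044685 [0.58372472 0.19797188 0.10388368] 734
 jaw 114.99259157044685 [0.50259562 0.25484796 0.10384395] 824
 jaw 234.99259157044685 [0.49404989 0.15618107 0.10374114] 670
rim z 0.08008750704017631
mec [ 0.59641081 -0.1832379 ] 0.02693742699921131 circ (array([ 0.59642869, -0.18250275]), np.float64(0.0222001810896986)) 877
lug z 0.011902188110202189 (np.float64(-19.248087890581672), np.float64(0.943332028337444), 238)
```

Wrist views: the chuck's ejector is at (252,201) in full-resolution pixels, with jaws at about -5/115/235°. The housing collar is at (252,201) in its frame, with lugs at about -19/101/221°. The housing needs to turn -45.8°.

Run:
```python
from h import *
R=down(23)
env.movep([.5964,-.1829,.14],R); env.movel([.5964,-.1829,.063],feed=.08)
hand.move_gripper(0.3,80); o=env.get_obs(); print(o["time"],o["grip_width"],o["grip_force"],o["ee_pos"],o["contact_force"])
env.movel([.5964,-.1829,.26],feed=.12); env.wait(.3)
o=env.get_obs(); print(o["time"],o["grip_width"],o["grip_force"],o["ee_pos"],o["contact_force"])
e=o["ee_pos"]
p,P=cloud("wrist","w_held"); np.savez("pics/w_held",p=p,P=P,e=e,r=o["eef_rot"])
for n in("scene","side"):
    p,P=cloud(n,"held_"+n); np.savez("pics/held_"+n,p=p,P=P)
a=[cv2.imread(f"pics/{n}.png") for n in("w_held","held_side")]
cv2.imwrite("pics/heldboth.png",cv2.resize(np.hstack(a),(800,300)))
```

```text
5.6083 0.6145007101585296 83.5081672668457 [ 0.59661568 -0.1834245   0.06432258] [-3.8500568  -0.86041552  5.39910304]
7.7 0.614340525150347 84.08358871936798 [ 0.59633654 -0.18286417  0.25970827] [ 0.46132585 -0.23765981 -3.80031913]
```

View pics/heldboth.png

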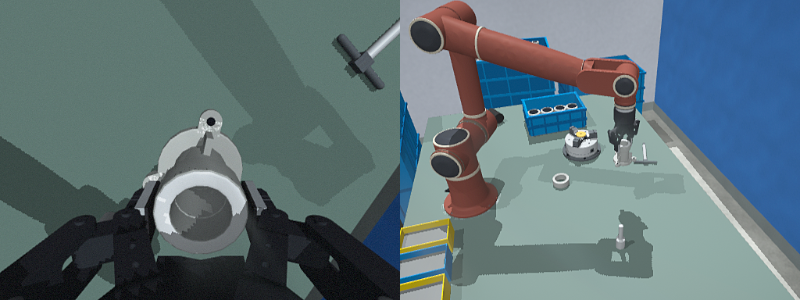

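The housing is held by its collar, with the lug bolt hole at about (269,155) full-resolution. Next I'll measure how it sits in the grip.

Run:
```python
from h import *
D=np.load("pics/w_held.npz"); P=D["P"]; e=D["e"]; p=D["p"].astype(int); Q=P-e
light=p.min(2)>95
r=np.hypot(Q[:,:,0],Q[:,:,1])
m=(r<.06)&(Q[:,:,2]>-.09)&(Q[:,:,2]<.03); 
h,b=np.histogram(Q[m][:,2],bins=np.arange(-.09,.032,.004)); print([(round(float(x),3),int(y)) for x,y in zip(b,h)])
t=(r<.034)&(abs(Q[:,:,2]-.017)<.005)&light; q=Q[t]; z=np.median(q[:,2]); q=q[abs(q[:,2]-z)<.003]
print("rim",len(q),z,cv2.minEnclosingCircle(q[:,:2].astype(np.float32)),circ(q[:,:2]))
A=np.c_[q[:,:2],np.ones(len(q))]; print("tilt",np.linalg.lstsq(A,q[:,2],rcond=None)[0])
l=Q[(abs(Q[:,:,2]-z+.068)<.004)&(r>.0395)&(r<.053)]; a=np.degrees(np.arctan2(l[:,1],l[:,0])); print("lugs",len(l),np.histogram(a,bins=range(-180,181,10)))
f=Q[(abs(Q[:,:,2]-z+.068)<.004)&(r>.026)&(r<.05)]; A=np.c_[f[:,:2],np.ones(len(f))]; print("flange",len(f),np.linalg.lstsq(A,f[:,2],rcond=None)[0])
s=np.exp(3j*np.radians(a)).mean(); print(np.degrees(np.angle(s))/3)
```

```text
[(-0.09, 0), (-0.086, 0), (-0.082, 0), (-0.078, 0), (-0.074, 0), (-0.07, 0), (-0.066, 3), (-0.062, 91), (-0.058, 161), (-0.054, 3857), (-0.05, 185), (-0.046, 200), (-0.042, 213), (-0.038, 268), (-0.034, 262), (-0.03, 482), (-0.026, 278), (-0.022, 231), (-0.018, 236), (-0.014, 281), (-0.01, 349), (-0.006, 652), (-0.002, 791), (0.002, 897), (0.006, 938), (0.01, 1159), (0.014, 6757), (0.018, 444), (0.022, 411), (0.026, 595)]
rim 5977 0.016090952061532188 ((-0.0017713024280965328, 0.00511126359924674), 0.03237109258770943) (array([0.00079765, 0.0011304 ]), np.float64(0.022298270427547316))
tilt [-0.00338428 -0.00563633  0.01606683]
lugs 607 (array([  0,   0,  11, 101,   9,   0,   0,   0,   0,   0,   0,   0,   0,
         0,   0,   0,   0,   0,   0,   0,   0,   0,   0,   0,   0,   0,
        25, 209, 223,  29,   0,   0,   0,   0,   0,   0]), array([-180, -170, -160, -150, -140, -130, -120, -110, -100,  -90,  -80,
        -70,  -60,  -50,  -40,  -30,  -20,  -10,    0,   10,   20,   30,
         40,   50,   60,   70,   80,   90,  100,  110,  120,  130,  140,
        150,  160,  170,  180]))
flange 3169 [-0.00629037  0.00034841 -0.05227192]
-20.957376139388703
```

Run:
```python
from h import *
c=[.527,.2024]; R=down(-22.5)
env.movep([*c,.26],R); env.movel([*c,.178],feed=.08); env.wait(.3)
o=env.get_obs(); e=o["ee_pos"]; print(o["time"],e,o["contact_force"],o["grip_force"])
p,P=cloud("wrist","w_over"); np.savez("pics/w_over",p=p,P=P,e=e)
q,_=cloud("scene","s_over"); s=q[150:270,240:400]; 
cv2.imwrite("pics/over.png",np.hstack([p,cv2.resize(s,(512,384))])[:,:,::-1][:, :, :].copy())
cv2.imwrite("pics/over.png",cv2.resize(cv2.imread("pics/over.png"),(800,300)))
r=np.hypot(P[:,:,0]-c[0],P[:,:,1]-c[1]); Z=P[:,:,2]
j=P[(abs(Z-.104)<.004)&(r>.04)&(r<.085)]; t=np.degrees(np.arctan2(j[:,1]-c[1],j[:,0]-c[0])); print("jaws",np.histogram(t,range(-180,181,10))[0])
j=P[(abs(Z-e[2]+.052)<.004)&(r>.04)&(r<.055)]; t=np.degrees(np.arctan2(j[:,1]-c[1],j[:,0]-c[0])); print("lugs",np.histogram(t,range(-180,181,10))[0])
```

```text
10.7833 [0.52717815 0.20244314 0.17838962] [ 0.24591032 -0.09311283 -3.84865294] 84.08725619316101
jaws [  0   0   0   0   0   0   0   0   0   0   0   0   0   0   0  28 539 704
 575  25   0   0   0   0   0   0   0  29 625 779 580  35   0   0   0   0]
lugs [  0   0   0   0   0   0   0   0   0   0   0   0   0   0   0   0   0   0
   0   0   0   0 138 260 122   0   0   0   0   0   0   0   0   0  79  29]
```

View pics/over.png

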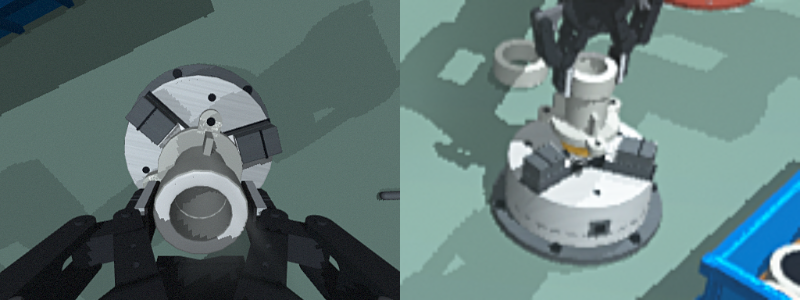

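The lug (about 55°) lies midway between the jaws at -5° and 115°, and the flange is above the ejector. Now descending.

Run:
```python
from h import *
c=[.527,.2024]
st=lambda: (lambda o:print(round(o["time"],2),np.round(o["ee_pos"],4),np.round(o["contact_force"],1),np.round(o["wrist_torque"],2),round(o["grip_force"],1)) or o)(env.get_obs())
print(env.movel([*c,.159],feed=.015,force_limit=6)); env.wait(.3); o=st()
z=o["ee_pos"][2]
for k in range(24):
    z-=.001; env.movel([*c,z],feed=.01); env.wait(.1); o=st()
    if o["contact_force"][2]>20 or o["time"]>30 or np.hypot(*o["contact_force"][:2])>20: break
```

```text
True
12.18 [0.5267 0.2023 0.1608] [4.2 1.4 3.9] [-0.07 -0.73  0.06] 84.8
12.59 [0.5271 0.2024 0.1601] [0.4 0.5 5.1] [-0.07 -0.26  0.03] 84.9
12.94 [0.5271 0.2024 0.1592] [0.3 0.4 5.9] [-0.06 -0.18 -0.05] 84.9
13.29 [0.5271 0.2025 0.1583] [-0.  -0.5  6.3] [-0.08 -0.17 -0.04] 84.9
13.64 [0.5271 0.2025 0.1574] [-0.3  0.3  6.6] [-0.07 -0.12  0.03] 85.0
13.99 [0.5271 0.2025 0.1565] [-0.2  0.2  6.7] [-0.03 -0.11 -0.01] 85.0
14.34 [0.5271 0.2025 0.1557] [-0.9 -0.6  7.5] [-0.1  -0.    0.02] 85.0
14.69 [0.5271 0.2025 0.1548] [-0.6 -0.2  8.1] [-0.17 -0.01 -0.02] 85.1
15.04 [0.5272 0.2025 0.1539] [-1.4 -0.1  7.9] [-0.1   0.04 -0.02] 85.1
15.39 [0.5272 0.2025 0.153 ] [-0.5 -0.3  9. ] [-0.1   0.08  0.01] 85.2
15.74 [0.5272 0.2025 0.1521] [-1.5 -0.7  8.5] [-0.17  0.1  -0.04] 85.2
16.09 [0.5272 0.2026 0.1512] [-2.2 -0.  10. ] [-0.15  0.22 -0.03] 85.3
16.44 [0.5272 0.2026 0.1505] [-2.1 -0.  10.4] [-0.13  0.29  0.01] 85.3
16.79 [0.5273 0.2027 0.1505] [-3.7 -0.6 15. ] [-0.16  0.68  0.01] 85.7
17.14 [0.5273 0.2027 0.1504] [-7.3 -1.9 19.7] [-0.33  1.08 -0.03] 86.1
17.49 [0.5274 0.2028 0.1504] [-8.5 -1.8 22.7] [-0.4   1.47 -0.03] 86.5
```

The force rose sharply at z=0.1505, which matches the hard stop, with about 12 N on the jaws. I'll check height and level before handing in.

Run:
```python
from h import *
env.wait(.5); o=env.get_obs(); e=o["ee_pos"]; print(o["time"],e,o["contact_force"])
p,P=cloud("wrist"); Q=P-[.527,.2024,0]; r=np.hypot(Q[:,:,0],Q[:,:,1]); Z=Q[:,:,2]
for nm,z,lo,hi in(("rim",.166,0,.03),("flange",.098,.028,.036)):
    f=Q[(abs(Z-z)<.0035)&(r>lo)&(r<hi)]; A=np.c_[f[:,:2],np.ones(len(f))]; print(nm,len(f),np.median(f[:,2]),np.linalg.lstsq(A,f[:,2],rcond=None)[0],circ(f[:,:2]))
```

```text
17.9917 [0.5273642  0.20283774 0.15040131] [-10.12448762  -1.53243843  23.72369971]
rim 7162 0.1664369218563882 [-0.0117845  -0.0043066   0.16630651] (array([0.00250453, 0.00189382]), np.float64(0.022216338955536773))
flange 1939 0.09814650137339306 [-0.00849368 -0.00305616  0.09826575] (array([0.00056569, 0.0006551 ]), np.float64(0.031861386228392685))
```

```bash
python3 -c "
from h import *
print(job.close_job())"
```

```text
the job is handed in; nothing more can be done
None
```

The housing is in the chuck with its lugs between the jaws, and I handed the job in with the arm still holding it still on the jaw steps: about 24 N downward, flange height within about 0.3 mm of home, tilt about 0.7°; the hand-in gave no pass/fail result.

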